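Hold the specimen clamp open in the shielded test box

ROBOT

A 6-joint arm with a two-finger parallel gripper is mounted at the origin on the work surface. World frame = base frame: x ahead of the robot, y to its left, z up, the work surface at z = 0. Lengths are in m, angles in rad, forces in N, time in s.
With the tool pointing down it reaches from about 0.375 to 0.9 m from the base axis. Payload 3.1 kg.
Tool frame: the origin (TCP) lies between the finger pads; the fingertips stand manip.tip_extent ahead of it and the grasp point (between the pads) lies 2 mm behind it (manip.tip_extent is the distance from the TCP to the fingertips, in m); z points along the fingers, y is the direction in which the jaws open and shut (so a half turn about z gives the same grasp; the last joint's range is limited). The gripper opens to 85 mm and grips with 20 to 120 N. Pads are 22 mm wide; open, the fingers measure 114 mm over their backs; the gripper's body (76 mm by 85 mm) begins 54 mm behind the grasp point. The pads swing forward as they close: fully open they stand 13 mm farther back than shut.
Start: joints at [1.127, 0.527, 1.433, -0, 1.181, -0.178], TCP at [0.164, 0.603, 0.248] pointing down, gripper open.
Joint ranges: [-3.08, 3.08], [-0.75, 2.2], [0.22, 2.44], [-1.43, 4.57], [0, 2.65], [-2.85, 2.85]. Speed limits (rad/s): [2.79, 2.79, 3.14, 3.14, 3.14, 3.14].

INTERFACE

Orientations are given as a unit quaternion [x, y, z, w].
In Python, from workcell import manip, eyes, models gives the robot as it stands. Calls block until the motion is done:
- manip.movep(position, orientation): joint-space move of the TCP to a pose.
- manip.move_straight(position, orientation=None, vel=0.15): straight line of the TCP; orientation=None keeps the orientation; vel is the mean speed in m/s.
- manip.set_joints(angles): joint-space move.
- manip.command_gripper(opening, f_grip=None): finger opening in m; f_grip is the grip in N (None keeps the last); returns when the fingers have stopped.
- manip.sleep(seconds).
- manip.ik(position, orientation): joint angles nearest the present ones, or None.
- manip.read_state(): the state.
- eyes.grab_frame(name): name is "side" or "top" or "wrist"; returns the picture (384x512x3 uint8, red, green, blue); there is no depth.
- eyes.camera_params(name): a dict with "fx", "fy", "cx", "cy" (pixels), "D" ([k1, k2, p1, p2, k3] as OpenCV has them; the pictures are not rectified), "position" and "rotation" of the camera in the world. Camera axes: x right, y up, looking along -z (the intrinsics and any distortion apply to the point x, -y, -z); pixel columns grow to the right and rows downward; lengths in m; the calibration is good to about 2 mm. A picture is of the moment at which its call begins: read the wrist's pose just before it. camera_params takes no time and is no camera call; for the wrist camera it gives the pose at the moment of the call.
A pose or a line that the arm cannot do raises manip.MotionError and nothing moves.
- manip.hand_in(): hands the job in, once; it reports no verdict.
Trained networks look in the newest picture that a camera, given by its name, has taken for a name from the list of things; names that differ only in an ending like _2 or _b are one class to them, and where a whole thing is asked for, a point or a joint stands for the part that bears it (a point fixed in the world has none). Each returns a list of dicts, best first, with "conf" (0 to 1); they miss things now and then, are a little off and sometimes report something else, mostly with a low value. They report only what shows in the picture. A call takes as long as a camera call.
- models.trace(thing, camera): "region" (384x512 bool, what is visible of it) and "extent" ([left, top, right, bottom] in pixels, round what is visible of it).
The state is a dict: "clock": time; "joint_positions": joint angles; "qd": joint speeds; "joint_efforts": joint torques, N m; "position": TCP position; "tool_rot": TCP orientation; "ft_force": force on the tool from outside, world axes, zero at the start; "torque": the same for the moment, N m; "width": finger opening in m.
Only numpy, scipy, OpenCV 4.12 (cv2) and the standard library are available. Lean on these libraries where they do the work, as an engineer would, in place of code of your own. Each camera call takes 0.05 s, during which the arm holds its last target.

TASK

Swing the latch lever of the shielded test box outward until it is free of the lid, and open the lid right back. Then press the thumb pad of the spring clamp inside down to its stop and finish while still holding it there with ordinary thumb pressure (under 30 N), so that a colleague can lift the specimen out; leave the specimen standing in its nest and everything on the bench where it is.

Things in the scene. Friction and masses are not known exactly. Their poses are not given: they have to be found in the camera images.
- test_box: low aluminium test box bolted to the bench, base 190 (x) x 290 (y) x 50 mm high; origin at the centre of its underside, its x axis points from the front (handle side, towards the robot) to the hinge side, y to its left, z up. The flat deck under the lid is at z = 50 mm. The closed lid is a hollow cover 166 x 266 mm, top at z = 113 mm, with a 12 mm wide flange round its foot. The box may stand turned by up to about 15 degrees
- latch (a joint): angle of the latch lever in rad about a vertical pivot at the box's right side (-y): 0 = latched, its tongue lies over the lid's right flange and stops the lid, its arm points to the box's -x along the side; it grows to 1.6 as the knob end swings outward, away from the box, until the arm points to the box's -y. The tongue is clear of the lid from about 0.9 on. It stays where it is left; about 1 N at the knob moves it; it starts between 0 and 0.2
- latch_knob (a point): centre of the black ball knob, 24 mm in diameter, on an upright 10 mm stem at the end of the latch arm, 70 mm from the pivot axis; 91 mm above the bench. The arm's upper face lies 28 mm below the ball's centre; the lid's wall is 39 mm away from the ball's centre while latched
- latch_pivot (a point): point on the latch's vertical pivot axis at the height of the knob's centre
- lid (a joint): opening angle of the lid in rad: 0 = shut, 1.65 = right back against its stop, a little past upright. The hinge is stiff: the lid stays where it is left, and about 6 N at the handle lifts it
- lid_handle (a point): middle of the lid's bow handle: a dark round bar, 10 mm in diameter and 110 mm long, along the box's y axis, standing 40 mm in front of the lid's front wall, 86 mm above the bench when shut. It moves on an arc of 221 mm radius about the hinge line
- lid_hinge (a point): middle of the hinge line, which runs along the box's y axis at the far (+x) edge of the base, 50 mm above the bench
- clamp_base: spring hold-down clamp bolted to the deck under the lid: base plate 46 (x) x 136 (y) x 8 mm, origin at the centre of its underside on the deck. A rocking lever lies along its y axis, pivoted over the origin 38 mm above the deck: rubber nose at y = +44 mm pressing on the specimen, thumb pad at y = -46 mm. Its place on the deck and its yaw vary
- clamp (a joint): angle of the rocking clamp lever in rad: about 0 = nose down on the specimen, 0.30 = thumb pad down at its stop with the nose about 13 mm clear of the specimen. A spring pushes back: about 4 N on the pad starts it, about 9 N holds it at the stop; it closes when let go
- clamp_pad (a point): middle of the upper face of the thumb pad, a ribbed black plate 32 x 30 mm, 108 mm above the bench when not pressed; it sinks about 14 mm, straight down, to its stop, tilting 17 degrees
- specimen: turned steel specimen in the clamp's nest: round flange 25 mm in diameter and 8 mm thick, stem 14 mm in diameter, 22 mm high in all; origin at the centre of its underside. The nest is a round collar 6 mm high at the clamp's y = +44 mm, with its floor 8 mm above the deck
- tweezers: steel tweezers 125 mm long lying on the bench left of the box, to be left alone; origin at the middle of the underside
- sample_jar: small closed jar, 54 mm in diameter and 62 mm high, on the bench left of the box, to be left alone; origin at the centre of its underside
- step_gauge: stepped round steel gauge, 60 mm in diameter and 30 mm high, on the bench behind the latch, to be left alone; origin at the centre of its underside

How it is judged:
By the outcome, as a careful person would: the job done as asked, in the order asked, and still so for the second after the job is handed in, while the arm keeps its last pose, push and grip.
It also fails if it takes over 54 s, if anything falls off the work surface, if the arm or the gripper's body presses on something with over 40 N, if the wrist force passes 120 N, or if a joint passes its speed limit or range.

## Working session

There is one attempt and no reset: what is moved stays moved. The work goes in short steps, each a Python script; the robot and the scene stay as the last script left them, time stands still between calls to the robot, and variables do not carry over. Pictures are saved under pics/ and viewed, and the job is handed in when it is done.

```bash
ls; mkdir -p pics; python3 - <<'E'
from workcell import manip, eyes, models
import cv2
s=manip.read_state();print(s, manip.tip_extent)
for n in ("side","top","wrist"):
    im=eyes.grab_frame(n);cv2.imwrite(f"pics/{n}0.png",im[:,:,::-1])
    p=eyes.camera_params(n);print(n,p)
E
```

```text
pics
{'clock': 0.0, 'joint_positions': array([ 1.12750217e+00,  5.28484400e-01,  1.43394678e+00, -7.92100413e-06,
        1.18138054e+00, -1.78520575e-01]), 'qd': array([-0.0012718 ,  0.00051124, -0.00148264, -0.00056269, -0.00150041,
       -0.00097169]), 'joint_efforts': array([ 4.56615471e-04, -4.42347908e+01, -1.78026634e+01, -3.07760729e-04,
        8.46308016e-03, -1.09176872e-05]), 'position': array([0.16323819, 0.60258233, 0.24730823]), 'tool_rot': array([ 1.31998846e-01,  9.91249249e-01, -1.05745798e-03, -3.35944401e-04]), 'ft_force': array([ 0.58213413,  1.11751322, -0.14872743]), 'torque': array([ 0.03978051,  0.00878539, -0.00918439]), 'width': 0.08554448298323317} 0.017
side {'fx': 440.2807147761307, 'fy': 440.2807147761307, 'cx': 249.57905715380232, 'cy': 195.62660954962485, 'D': array([-0.00684407,  0.        ,  0.        ,  0.        ,  0.        ]), 'position': array([ 0.12211025, -0.45664748,  0.86884341]), 'rotation': array([ 0.33925567, -0.12904875, -0.3446555 ,  0.86571623])}
top {'fx': 389.9116111316688, 'fy': 389.9116111316688, 'cx': 253.43997926642393, 'cy': 192.43753400169876, 'D': array([-0.07314679,  0.        ,  0.        ,  0.        ,  0.        ]), 'position': array([0.42708105, 0.05726661, 0.86451715]), 'rotation': array([-0.06862727,  0.08303736,  0.74923393, -0.65348574])}
wrist {'fx': 333.1439263368577, 'fy': 333.1439263368577, 'cx': 251.2289359365604, 'cy': 194.3221116244538, 'D': array([0.01261275, 0.        , 0.        , 0.        , 0.        ]), 'position': array([0.09816703, 0.61984674, 0.37383702]), 'rotation': array([-0.10707105, -0.08102822,  0.60254188,  0.78671056])}
```

View pics/side0.png

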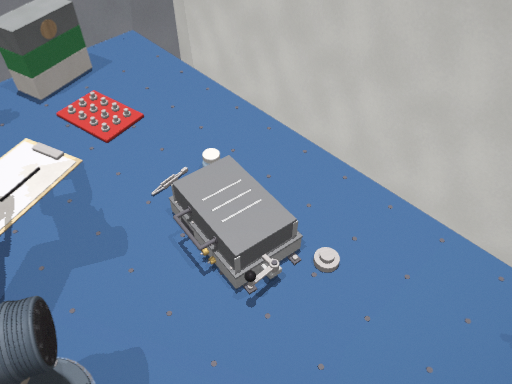

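View pics/top0.png

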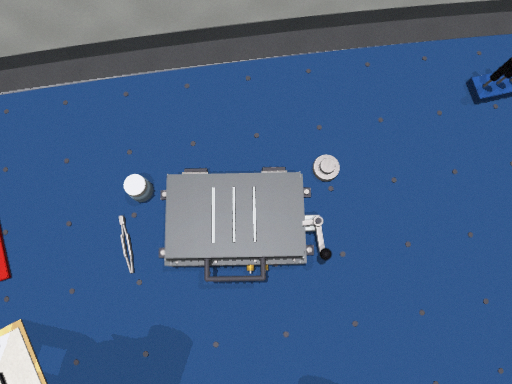

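```bash
cat > h.py <<'E'
from workcell import manip, eyes, models
import numpy as np, cv2
from scipy.spatial.transform import Rotation as R
def ray(cam,uv,p=None):
    p=p or eyes.camera_params(cam)
    K=np.array([[p['fx'],0,p['cx']],[0,p['fy'],p['cy']],[0,0,1]])
    q=cv2.undistortPoints(np.array([[uv]],float),K,p['D'])[0,0]
    d=R.from_quat(p['rotation']).apply([q[0],-q[1],-1]); return np.array(p['position']),d/np.linalg.norm(d)
def atz(cam,uv,z,p=None):
    o,d=ray(cam,uv,p); return o+d*(z-o[2])/d[2]
def tri(l):
    A=np.zeros((3,3));b=np.zeros(3)
    for o,d in l:
        M=np.eye(3)-np.outer(d,d);A+=M;b+=M@o
    x=np.linalg.solve(A,b);return x,[np.linalg.norm((np.eye(3)-np.outer(d,d))@(x-o)) for o,d in l]
def proj(cam,X,p=None):
    p=p or eyes.camera_params(cam)
    K=np.array([[p['fx'],0,p['cx']],[0,p['fy'],p['cy']],[0,0,1]])
    c=R.from_quat(p['rotation']).inv().apply(np.atleast_2d(X)-p['position'])
    return cv2.projectPoints(c*[1,-1,-1],np.zeros(3),np.zeros(3),K,p['D'])[0][:,0]
def down(yaw):  # tool z down, tool y axis (jaw) at angle yaw in world
    y=np.array([np.cos(yaw),np.sin(yaw),0]);z=np.array([0,0,-1.]);x=np.cross(y,z)
    return R.from_matrix(np.c_[x,y,z]).as_quat()
def cen(m):
    v,u=np.nonzero(m);return u.mean(),v.mean()
E
python3 - <<'E'
from h import *
T={}
for n in("top","side"):
    eyes.grab_frame(n)
    for t in ("latch_knob","lid_handle","lid","test_box","step_gauge","sample_jar","tweezers","latch"):
        for r in models.trace(t,n)[:2]:
            m=r['region'];rc=cv2.minAreaRect(np.argwhere(m)[:,::-1].astype(np.float32))
            print(n,t,round(r['conf'],2),np.round(r['extent']),np.round(cen(m),1),[np.round(x,1) for x in rc], m.sum())
            T.setdefault((n,t),r)
for n in("top","side"):
    im=eyes.grab_frame(n)[:,:,::-1].copy()
    for k,t in enumerate(("lid","lid_handle","latch_knob")):
        if (n,t) in T:
            c,_=cv2.findContours(T[n,t]['region'].astype(np.uint8),0,1);cv2.drawContours(im,c,-1,[(0,255,0),(0,0,255),(0,255,255)][k],1)
    im=im[130:330,120:370] 
    cv2.imwrite(f"pics/{n}1.png",cv2.resize(im,None,fx=3,fy=3,interpolation=cv2.INTER_CUBIC))
print(manip.read_state()['clock'])
E
```

```text
top latch_knob 0.59 [304. 214. 334. 260.] [319.6 236.7] [array([321.1, 237.3]), array([45.8, 19.6]), np.float64(62.0)] 421
top lid_handle 0.64 [166. 170. 307. 284.] [234.3 220.3] [array([234.4, 226. ]), array([110.1, 142.1]), np.float64(88.8)] 13192
top lid 0.62 [164. 170. 307. 284.] [234.5 220.3] [array([234.1, 225.9]), array([109.3, 142.4]), np.float64(88.0)] 13089
top test_box 0.7 [158. 168. 333. 283.] [237.8 221. ] [array([244.6, 224.2]), array([113.8, 172. ]), np.float64(89.2)] 14521
top step_gauge 0.87 [315. 157. 340. 182.] [325.9 167.5] [array([325.8, 167.3]), array([25.5, 26.2]), np.float64(45.0)] 563
top step_gauge 0.65 [166. 171. 308. 287.] [234.5 220.7] [array([233.8, 226.1]), array([110.4, 143.2]), np.float64(88.6)] 13386
top sample_jar 0.62 [125. 176. 151. 204.] [137.9 187.3] [array([138.1, 186.9]), array([30. , 23.6]), np.float64(33.7)] 593
top tweezers 0.77 [116. 220. 133. 271.] [125.7 243.3] [array([126.1, 243.4]), array([55.9, 11. ]), np.float64(84.1)] 431
top latch 0.58 [302. 215. 331. 261.] [318.8 235.6] [array([320.2, 237.4]), array([45.6, 19.7]), np.float64(63.4)
[... 667 characters left out ...]
2.] [325.8 259.2] [array([325.5, 259. ]), array([26., 25.]), np.float64(90.0)] 568
side step_gauge 0.54 [244. 254. 281. 286.] [261.7 270.2] [array([261. , 270.5]), array([19.1, 37.5]), np.float64(45.0)] 408
side sample_jar 0.74 [203. 149. 222. 165.] [209.9 155.9] [array([210.5, 156.5]), array([17., 17.]), np.float64(90.0)] 239
side sample_jar 0.62 [169. 154. 299. 282.] [232.7 215.2] [array([229.5, 216. ]), array([129.4,  89.8]), np.float64(45.0)] 9278
side tweezers 0.5 [155. 169. 186. 194.] [169.9 179.9] [array([169.5, 180.3]), array([ 7. , 41.6]), np.float64(53.1)] 211
side latch 0.68 [244. 251. 279. 287.] [261.5 271.1] [array([260.8, 270.8]), array([19.1, 36.8]), np.float64(45.0)] 363
1.15
```

View pics/top1.png

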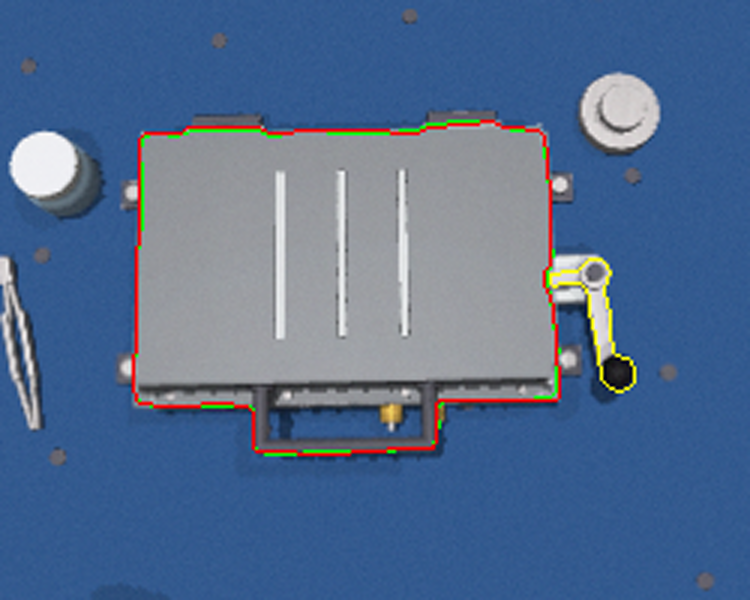

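View pics/side1.png

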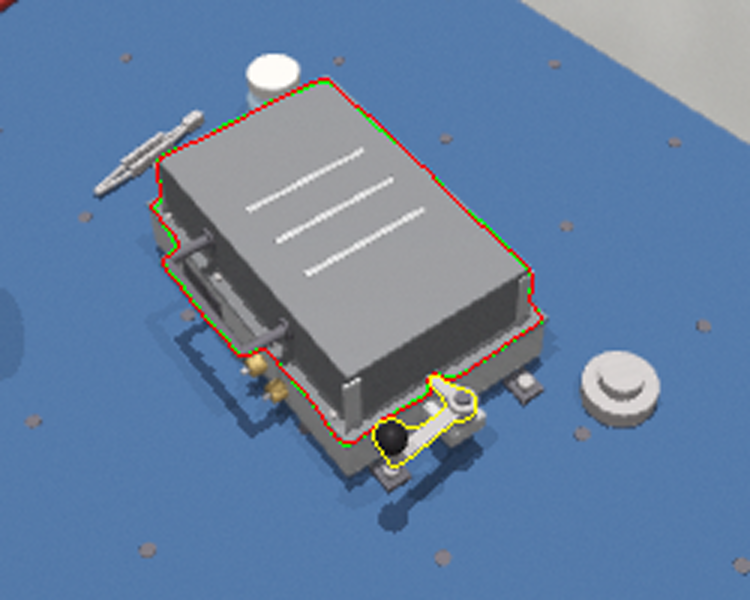

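```bash
python3 - <<'E'
from h import *
o=np.array([120,130.])
f=lambda *a:np.array(a)/3+o
C={"top":[(141,133),(545,130),(551,380),(138,384)],"side":[(326,80),(527,270),(345,380),(160,157)]}
for n in C:
    P=np.array([atz(n,f(*c),.113)[:2] for c in C[n]]);print(n,"lid",P.round(4).tolist(),P.mean(0).round(4))
    e=P[0]-P[1]+P[3]-P[2]; g=P[0]-P[3]+P[1]-P[2]
    print(np.degrees(np.arctan2(-e[0],e[1])),np.degrees(np.arctan2(g[1],g[0])),np.linalg.norm(e)/2,np.linalg.norm(g)/2)
for i in range(4): print(tri([ray(n,f(*C[n][i])) for n in C]))
print("knob",atz("top",f(619,374),.091),atz("side",f(391,437),.091),tri([ray("top",f(619,374)),ray("side",f(391,437))]))
print("piv",tri([ray("top",f(594,272)),ray("side",f(462,402))]))
a=[atz("top",f(*c),.086) for c in((262,446),(436,440))];print("handle top",a,sum(a)/2,np.linalg.norm(a[0]-a[1]))
a=[atz("side",f(*c),.086) for c in((172,262),(240,349))];print("handle side",a,sum(a)/2)
for n,c in(("top",(325.9,167.5)),("side",(325.8,259.2))): print("gauge",atz(n,c,.028))
E
```

```text
top lid [[0.6498, 0.1967], [0.6154, -0.0703], [0.4522, -0.0474], [0.4852, 0.2136]] [0.5506 0.0731]
-7.274982970338723 -6.933533003280866 0.2661643071703323 0.16508084510254187
side lid [[0.645, 0.1895], [0.615, -0.0692], [0.4523, -0.0493], [0.4886, 0.2132]] [0.5502 0.0711]
-7.248378162381153 -7.779656484122084 0.2626968685930091 0.16100401328856442
(array([0.65277977, 0.19880759, 0.10203575]), [np.float64(0.0002543590997278582), np.float64(0.00025435909972775536)])
(array([ 0.61471569, -0.06987796,  0.1141364 ]), [np.float64(0.0004283809265275201), np.float64(0.00042838092652761246)])
(array([ 0.45268565, -0.04798138,  0.11102965]), [np.float64(0.0005113527325006959), np.float64(0.0005113527325006478)])
(array([0.48641268, 0.21243363, 0.11488883]), [np.float64(0.0015736366424944517), np.float64(0.0015736366424944654)])
knob [ 0.45049685 -0.09557561  0.091     ] [ 0.45329415 -0.09420662  0.091     ] (array([ 0.45111915, -0.0953709 ,  0.09431237]), [np.float64(0.0008441798576428743), np.float64(0.0008441798576428617)])
piv (array([ 0.52250691, -0.09566137,  0.06395635]), [np.float64(0.00027784163456198724), np.float64(0.000277841634561926)])
handle top [array([0.43660834, 0.14256371, 0.086     ]), array([0.42508563, 0.02955419, 0.086     ])] [0.43084699 0.08605895 0.086     ] 0.1135954387077363
handle side [array([0.4406071 , 0.13904421, 0.086     ]), array([0.42679954, 0.03834064, 0.086     ])] [0.43370332 0.08869243 0.086     ]
gauge [ 0.64273404 -0.14084491  0.028     ]
gauge [ 0.63507526 -0.15183482  0.028     ]
```

```bash
cat >> h.py <<'E'
BY=-0.1265
bx=np.array([np.cos(BY),np.sin(BY),0]);by=np.array([-np.sin(BY),np.cos(BY),0])
PIV=np.array([.5215,-.0955,.0]);
def knob(a): return PIV+.07*(-np.cos(a)*bx-np.sin(a)*by)
def kyaw(a): 
    t=np.sin(a)*bx-np.cos(a)*by; return np.arctan2(t[1],t[0])
E
python3 - <<'E'
from h import *
for off in (0,np.pi):
  for a in (.12,.5,.9,1.2,1.45):
    p=knob(a);p[2]=.089; print(a,p.round(3),np.round(manip.ik(p,down(kyaw(a)+off)),2))
E
```

```text
0.12 [ 0.452 -0.095  0.089] [-0.45  0.6   1.97 -0.    0.57  1.13]
0.5 [ 0.456 -0.121  0.089] [-0.5   0.61  1.94 -0.    0.59  0.7 ]
0.9 [ 0.471 -0.144  0.089] [-0.52  0.62  1.89 -0.    0.63  0.27]
1.2 [ 0.488 -0.157  0.089] [-0.53  0.64  1.84 -0.    0.66 -0.03]
1.45 [ 0.504 -0.163  0.089] [-0.52  0.65  1.8  -0.    0.69 -0.28]
0.12 [ 0.452 -0.095  0.089] [-0.45  0.6   1.97 -0.    0.57 -2.01]
0.5 [ 0.456 -0.121  0.089] [-0.5   0.61  1.94 -0.    0.59 -2.44]Traceback (most recent call last):
  File "<stdin>", line 4, in <module>
    return _wrapfunc(a, 'round', decimals=decimals, out=out)
    return _wrapit(obj, method, *args, **kwds)
    result = getattr(arr, method)(*args, **kwds)
TypeError: unsupported operand type(s) for *: 'NoneType' and 'float'
```

Solution with offset 0. Go above the knob and check with the wrist camera.

```bash
python3 - <<'E'
from h import *
p=knob(.12);p[2]=.19
manip.movep(p,down(kyaw(.12)))
manip.command_gripper(.042)
print(manip.read_state()['clock'],manip.read_state()['position'])
im=eyes.grab_frame("wrist")[:,:,::-1].copy()
k=knob(.12);k[2]=.091
u=proj("wrist",k)[0];print(u)
cv2.circle(im,tuple(int(x) for x in u),3,(0,0,255),1)
cv2.imwrite("pics/w1.png",im)
E
```

```text
4.325 [ 0.45151302 -0.09496944  0.18999085]
[250.14588121 201.22553706]
```

View pics/w1.png

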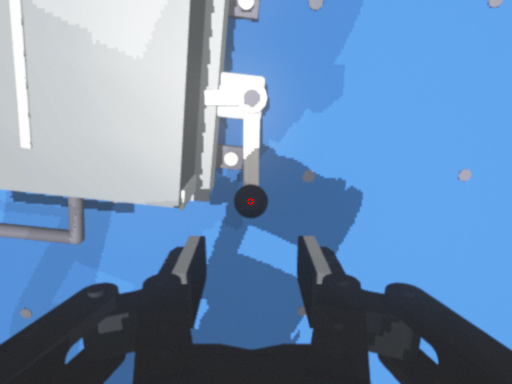

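The wrist picture shows the ball at (250,201), exactly where it projects; the fingers straddle it. Descend and swing.

```bash
python3 - <<'E'
from h import *
p=knob(.12);p[2]=.089
manip.move_straight(p,vel=.12)
f0=manip.read_state()['ft_force'];print(f0)
manip.command_gripper(.030)
for a in (.35,.6,.85,1.1,1.35,1.5):
    p=knob(a);p[2]=.089
    manip.move_straight(p,down(kyaw(a)),vel=.1)
    s=manip.read_state();print(a,s['clock'],s['ft_force'].round(1),s['width'])
manip.command_gripper(.042)
p[2]=.19;manip.move_straight(p,vel=.2)
im=eyes.grab_frame("wrist")[:,:,::-1].copy();cv2.imwrite("pics/w2.png",im)
im=eyes.grab_frame("side")[:,:,::-1].copy();cv2.imwrite("pics/s2.png",im)
print(manip.read_state()['clock'])
E
```

```text
[ 0.20329091 -0.31711881 -0.35077051]
0.35 6.025 [-0.1  0.2 -0.2] 0.030001926740840183
0.6 6.425 [-0.2 -0.2 -0. ] 0.02979077309981015
0.85 6.825 [ 0.5 -0.6  0.8] 0.029827141927135255
1.1 7.225 [-0.5 -0.2 -0.7] 0.03003573872992399
1.35 7.625 [-0.   0.2  0.3] 0.029604753364594675
1.5 7.925 [0.6 0.4 0.5] 0.02997080570741907
8.9583
```

View pics/w2.png

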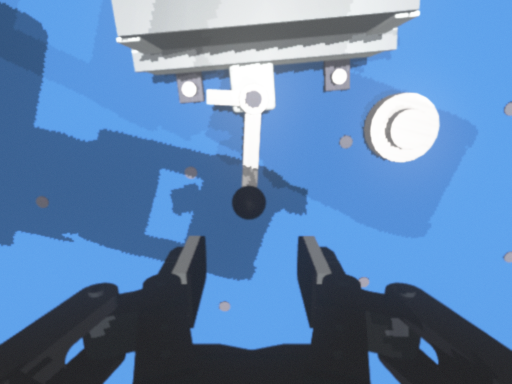

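The latch arm now points out from the box, ball at (249,203), with the tongue parallel to the box side and clear of the lid. Next the handle: check the reach along the arc and look.

```bash
cat >> h.py <<'E'
HND=np.array([.431,.087,.086])
def handle(th,H=None):
    H=HND if H is None else H
    r=.221;a0=np.pi-np.arcsin(.036/.221)
    hin=H-r*(np.cos(a0)*bx+np.array([0,0,np.sin(a0)]))
    a=a0-th
    return hin+r*(np.cos(a)*bx+np.array([0,0,np.sin(a)]))
E
python3 - <<'E'
from h import *
for off in (0,np.pi):
    print([None if (q:=manip.ik(handle(t),down(BY+off))) is None else np.round(q,2).tolist() for t in (0,.5,1,1.65)])
p=HND+[0,0,.1]
off=0 if manip.ik(p,down(BY)) is not None else np.pi
manip.command_gripper(.05)
manip.movep(p,down(BY+off))
im=eyes.grab_frame("wrist")[:,:,::-1].copy()
for y in(-.055,0,.055):
    u=proj("wrist",HND+y*by)[0];cv2.circle(im,tuple(int(x) for x in u),3,(0,0,255),1)
cv2.imwrite("pics/w3.png",im)
print(manip.read_state()['clock'])
E
```

```text
[[-0.06, 0.59, 2.03, -0.0, 0.52, 0.07], [-0.06, 0.43, 1.85, -0.0, 0.86, 0.06], [-0.07, 0.44, 1.58, -0.0, 1.12, 0.05], [-0.08, 0.62, 1.2, -0.0, 1.32, 0.04]]
[None, None, None, None]
10.2833
```

View pics/w3.png

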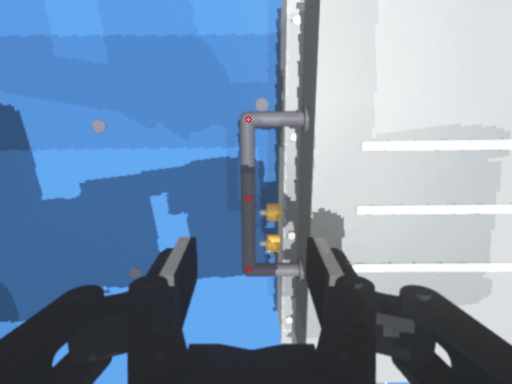

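The bar lies on the projected points (column 248, ends at rows 119 and 270). Grip and open along the arc.

```bash
python3 - <<'E'
from h import *
manip.command_gripper(.034)
manip.move_straight(HND,vel=.12)
manip.command_gripper(0,f_grip=50)
s=manip.read_state();print(s['width'],s['ft_force'].round(1))
for t in np.linspace(.11,1.54,14):
    manip.move_straight(handle(t),vel=.15)
    s=manip.read_state();f=s['ft_force'];print(round(t,2),s['clock'],f.round(1),round(s['width'],4))
    if np.linalg.norm(f)>45 or s['width']<.007: print("STOP");break
for n in("top","side"): cv2.imwrite(f"pics/{n}4.png",eyes.grab_frame(n)[:,:,::-1])
E
```

```text
0.00834962980116436 [-3.3  0.5  4.7]
0.11 12.225 [-3.   1.1  1. ] 0.0084
0.22 12.5333 [-4.4  2.   3.1] 0.0083
0.33 12.8417 [-5.1  2.2  2.2] 0.0081
0.44 13.15 [-7.1  3.   5. ] 0.008
0.55 13.4583 [-9.1  2.8  7.3] 0.008
0.66 13.7667 [-11.8   3.   13.2] 0.0081
0.77 14.075 [-12.2   2.9  17.2] 0.0081
0.88 14.3833 [-12.1   4.   21.2] 0.0079
0.99 14.6917 [-8.4  3.4 18.6] 0.0076
1.1 15.0 [-2.1  3.8 14.2] 0.0079
1.21 15.3083 [0.8 4.4 9.4] 0.0081
1.32 15.6167 [2.3 4.1 7.7] 0.0079
1.43 15.925 [3.3 4.8 3.3] 0.0081
1.54 16.2333 [3.9 4.9 2.8] 0.0083
```

View pics/side4.png

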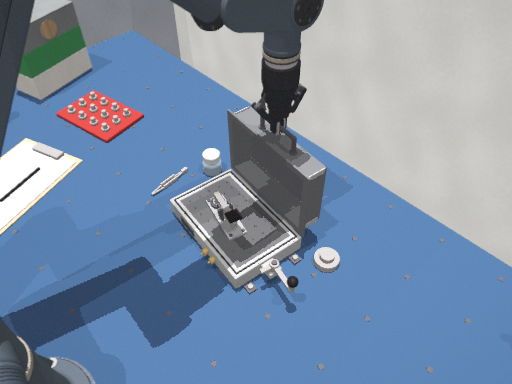

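The lid stands nearly upright, held at the bar at about (280,130). Continue in small steps until the stop pushes back.

```bash
python3 - <<'E'
from h import *
for t in np.arange(1.57,1.73,.02):
    manip.move_straight(handle(t),vel=.06)
    s=manip.read_state();f=s['ft_force'];print(round(t,2),s['clock'],f.round(1),(f@bx).round(1),round(s['width'],4))
    if f@bx<-12: print("STOP");break
for n in("top","side","wrist"): cv2.imwrite(f"pics/{n}5.png",eyes.grab_frame(n)[:,:,::-1])
E
```

```text
1.57 16.5917 [0.1 5.3 1.9] -0.5 0.0082
1.59 16.8417 [1.5 5.9 2.8] 0.7 0.0082
1.61 17.0917 [0.8 5.1 2.1] 0.2 0.0077
1.63 17.3417 [1.  5.9 2.2] 0.2 0.0077
1.65 17.5917 [-5.   6.2  7.2] -5.7 0.0081
1.67 17.8417 [-15.8   5.2  14.9] -16.4 0.0079
STOP
```

View pics/top5.png

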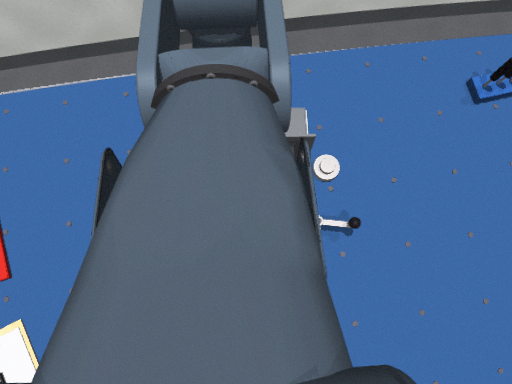

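View pics/wrist5.png

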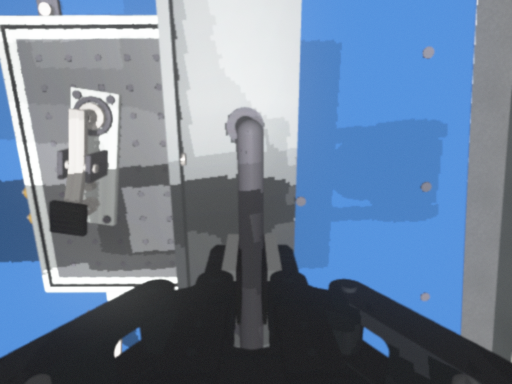

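The stop pushed back at the predicted 1.65. The pad shows in the wrist view at about (68,218). Release, go up and out, and locate the clamp.

```bash
python3 - <<'E'
from h import *
pw=eyes.camera_params("wrist")
print("pad est",atz("wrist",(68,218),.108))
manip.command_gripper(.036)
p=manip.read_state()['position']
manip.move_straight(p+[0,0,.06],vel=.2)
q=manip.read_state()['tool_rot']
e=np.array([.50,.06,.30])
e2=atz("wrist",(68,218),.108,pw)
t=np.array([e2[0]-.06,e2[1],.30]); print(t)
manip.move_straight(p+[-.06,0,.06],vel=.25)
manip.movep(t,down(BY))
manip.command_gripper(0)
for n in("top","side","wrist"):
    cv2.imwrite(f"pics/{n}6.png",eyes.grab_frame(n)[:,:,::-1])
for n in("side","wrist"):
  for tn in("clamp_pad","clamp_base","specimen"):
    for r in models.trace(tn,n)[:2]:
        print(n,tn,round(r['conf'],2),np.round(r['extent']),np.round(cen(r['region']),1),r['region'].sum())
s=manip.read_state();print(s['clock'],s['position'],eyes.camera_params("wrist")['position'])
E
```

```text
pad est [0.52924261 0.04192431 0.108     ]
[0.46924261 0.04192431 0.3       ]
side clamp_pad 0.64 [211. 192. 243. 224.] [227.3 208.8] 314
side clamp_pad 0.24 [228. 104. 333. 236.] [279.  166.2] 7952
side clamp_base 0.69 [205. 194. 247. 241.] [226.6 216.3] 898
side clamp_base 0.51 [263. 258. 297. 291.] [280.4 274.4] 419
wrist clamp_pad 0.75 [294.  63. 336. 182.] [315.7 131.5] 2295
wrist clamp_base 0.64 [282.  43. 344. 181.] [311.8 114.9] 5810
wrist specimen 0.49 [303.  57. 327.  83.] [314.1  70.8] 251
20.8417 [0.46923839 0.0419195  0.30005412] [0.47801771 0.10839342 0.42631605]
```

View pics/wrist6.png

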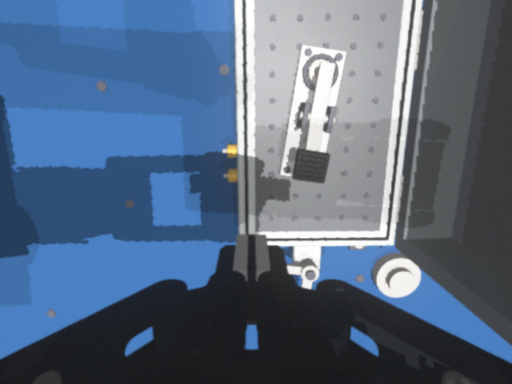

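View pics/side6.png

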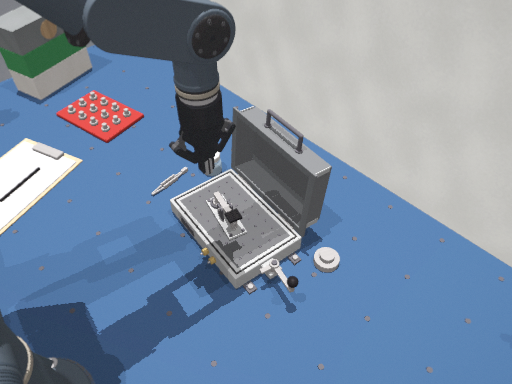

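Wrist: pad centre (312,166), lever runs up to the nest at (320,70). Side: pad (234,215), lid open.

```bash
python3 - <<'E'
from h import *
a=atz("wrist",(312,166),.108);b=atz("side",(234,215),.108)
print(a,b,tri([ray("wrist",(312,166)),ray("side",(234,215))]))
n=atz("wrist",(320,72),.075);print("nest",n); d=n-a; print(np.degrees(np.arctan2(d[1],d[0])),np.linalg.norm(d[:2]))
# lid angle: handle tip from side
h=handle(1.65);print(proj("side",[h-.055*by,h,h+.055*by]).round(1))
print(proj("side",[handle(1.55)]).round(1))
im=cv2.imread("pics/side6.png")
for q in proj("side",[h-.055*by,h,h+.055*by]): cv2.circle(im,tuple(int(x) for x in q),2,(0,0,255),-1)
A=cv2.resize(im[90:260,180:350],None,fx=3,fy=3);
B=cv2.resize(cv2.imread("pics/wrist6.png")[30:200,240:390],None,fx=3,fy=3)
cv2.imwrite("pics/z6.png",A);cv2.imwrite("pics/z6w.png",B)
E
```

```text
[0.52838757 0.04160663 0.108     ] [0.52849682 0.03929597 0.108     ] (array([0.52921307, 0.04090882, 0.10571274]), [np.float64(0.0004991176110833649), np.float64(0.0004991176110831627)])
nest [0.54861659 0.12793031 0.075     ]
76.81133558419991 0.08866223127142057
[[302.1 137.1]
 [285.7 124. ]
 [270.3 111.8]]
[[278.  126.2]]
```

View pics/z6.png

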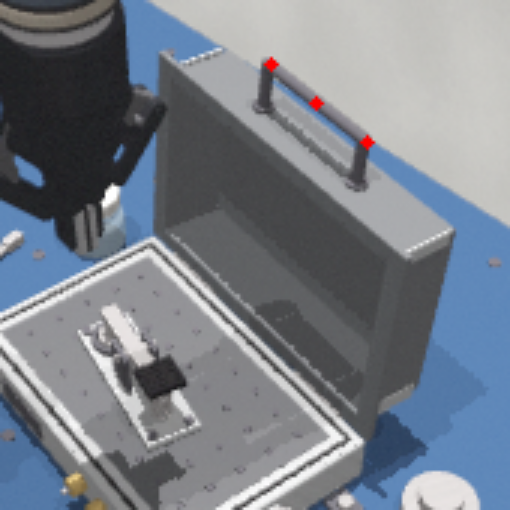

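View pics/z6w.png

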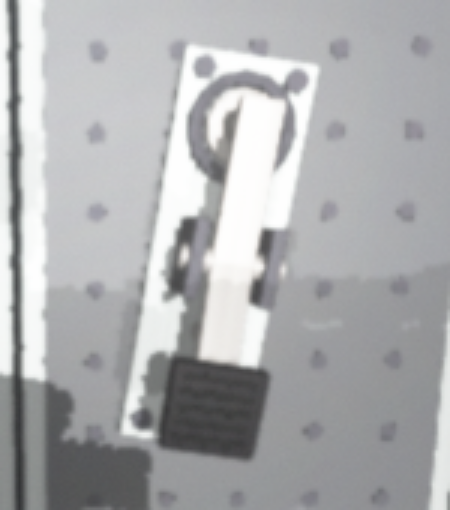

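The lid bar sits exactly on the projected 1.65 rad points (2-3 px distance would be 0.1 rad short... none seen), so the lid is right back. Now press the pad.

```bash
python3 - <<'E'
from h import *
yaw=np.radians(-12.5); ly=np.array([-np.sin(yaw),np.cos(yaw),0])
P=np.array([.5287,.0410,0])-ly*.003
q=down(yaw)
manip.movep(P+[0,0,.20],q)
manip.move_straight(P+[0,0,.135],vel=.12)
manip.sleep(.2)
f0=np.mean([manip.read_state()['ft_force'] for _ in range(3)],0);print("bias",f0.round(1))
z=.135
while z>.100:
    z-=.002 if z>.117 else .001
    manip.move_straight(P+[0,0,z],vel=.04)
    s=manip.read_state();f=s['ft_force'];print(round(z,4),s['position'][2].round(4),round(s['clock'],2),f.round(1))
    if f[2]-f0[2]>14: break
manip.sleep(.3);s=manip.read_state();print(s['ft_force'],s['position'],s['clock'])
for n in("side","wrist"): cv2.imwrite(f"pics/{n}7.png",cv2.resize(eyes.grab_frame(n)[:,:,::-1][100:290,150:400] if n=="side" else eyes.grab_frame(n)[:,:,::-1],None,fx=3 if n=="side" else 1.5,fy=3 if n=="side" else 1.5,interpolation=2))
E
```

```text
bias [ 0.3 -0.  -0.2]
0.133 0.133 22.52 [-0.8 -0.1 -0.2]
0.131 0.1308 22.77 [ 0.3  0.5 -0.4]
0.129 0.1288 23.02 [-0.4  0.2  0.5]
0.127 0.1268 23.27 [-0.3 -0.  -0.2]
0.125 0.1252 23.52 [0.6 0.3 0.2]
0.123 0.1235 23.77 [-1.2 -1.8  6.2]
0.121 0.1216 24.02 [-1.5 -2.8  6.1]
0.119 0.1198 24.27 [-2.3 -5.8  8.5]
0.117 0.1179 24.52 [-2.9 -7.1  9.2]
0.116 0.117 24.77 [-3.6 -7.7  8.9]
0.115 0.116 25.02 [-3.1 -8.6  9.8]
0.114 0.1151 25.27 [-3.1 -9.3 10.8]
0.113 0.1141 25.52 [ -4.6 -10.9   9.1]
0.112 0.1131 25.77 [ -3.2 -10.8  10.9]
0.111 0.1121 26.02 [ -4.  -11.   10.3]
0.11 0.1115 26.27 [ -4.2 -11.9  11.9]
0.109 0.1113 26.52 [ -5.1 -11.9  19.1]
[ -6.17788624 -12.02181711  18.7852127 ] [0.52774256 0.03492355 0.1112953 ] 26.8167
```

View pics/side7.png

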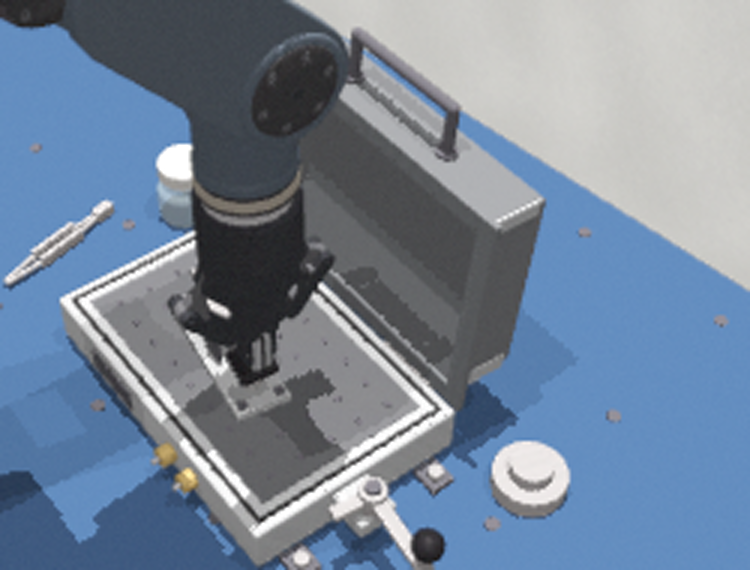

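View pics/wrist7.png

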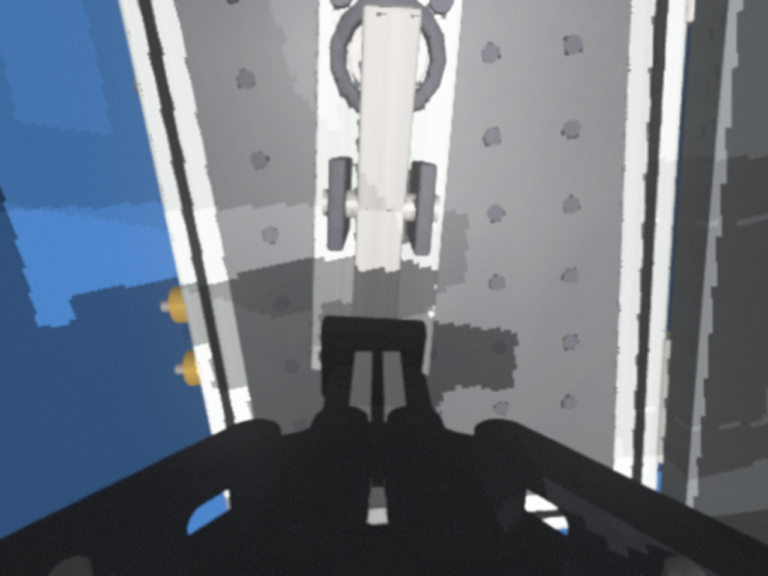

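Steps show the pad starting at 0.124 and stopping at 0.1113 (about 13 mm), where the force jumps: the stop. The tip was dragged about 3 mm sideways with the tilting pad; relieve that side load.

```bash
python3 - <<'E'
from h import *
yaw=np.radians(-12.5); ly=np.array([-np.sin(yaw),np.cos(yaw),0])
P=np.array([.5287,.0410,0])-ly*.003
for k in (.001,.002,.003):
    manip.move_straight(P-ly*k+[0,0,.109],vel=.02)
    s=manip.read_state();print(k,s['position'].round(4),s['clock'],s['ft_force'].round(1))
manip.sleep(1.0);s=manip.read_state();print(s['position'].round(4),s['clock'],s['ft_force'].round(1),np.linalg.norm(s['ft_force']))
cv2.imwrite("pics/wrist8.png",cv2.resize(eyes.grab_frame("wrist")[:,:,::-1],None,fx=1.5,fy=1.5))
E
```

```text
0.001 [0.5277 0.0348 0.1113] 27.1667 [-5.1 -8.8 18. ]
0.002 [0.5277 0.0346 0.1113] 27.4167 [-5.8 -6.5 18.7]
0.003 [0.5276 0.0345 0.1113] 27.6667 [-3.9 -3.1 18. ]
[0.5277 0.0345 0.1113] 28.6667 [-4.4 -2.6 17. ] 17.741277071487524
```

View pics/wrist8.png

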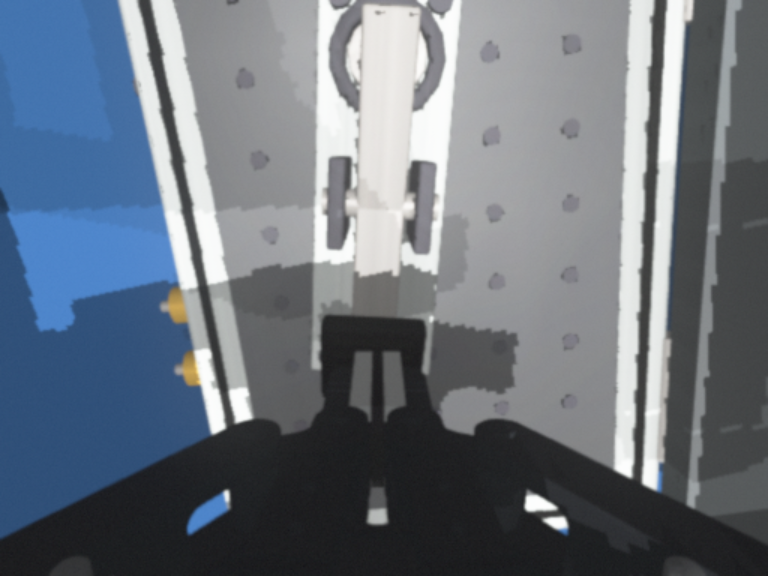

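The tips sit squarely on the pad (top edge at row 320), which is steady at its stop with 17.7 N and little side load. The nose is up over the nest at (390,55).

```bash
python3 - <<'E'
from h import *
s=manip.read_state();print(s['clock'],s['ft_force'].round(1))
print(manip.hand_in())
E
```

```text
28.7167 [-4.1 -2.6 17.8]
the job is handed in; nothing more can be done
None
```

The job is handed in at 28.7 s of the 54 s allowed, with the gripper still holding the clamp's thumb pad down at its stop.

- **Latch:** I swung the lever out to about 1.5 rad. The wrist picture shows the arm pointing away from the box and the tongue clear of the lid.
- **Lid:** I opened it by the handle until it pushed back at about 1.65 rad. After I let go, the handle in the side picture lay on the position calculated for 1.65 rad.
- **Clamp pad:** I pressed it with closed fingertips. It sank about 12.5 mm at the contact point, then stopped moving while the force jumped from 12 to 19 N, so it is on its stop.
- **Holding force:** while pressing, the tilting pad dragged the fingertips about 3 mm sideways with 12 N of side force. I moved the target over to relieve that. The last reading was about 18 N in total with little side load.

**Not checked:** in the last wrist view the lever's nose hides the specimen, so I did not see it standing in its nest directly. The tweezers, jar and gauge looked unmoved in the side picture taken while pressing, and nothing touched them.

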